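# Put the air clamp in service at the workshop bench

## Task

Put the bench's air clamp in service: first turn the blue-handled air valve fully open, so that its lever lies along the pipe against the stop. Then lift the yellow safety cover by its black fin, lay it all the way back and let go, flip the red-tipped toggle fully over to the other side, and take the cover by its fin again to lower it fully shut, never letting it drop or slam. Leave the loose wrench, can and screw box where they are.

Things in the scene. Friction and masses are not known exactly. Their poses are not given: they have to be found in the camera images.
- console: Fixed grey control box, 160 (x) x 200 (y) x 60 mm high. Origin: on the bench under the toggle's pivot; the box runs from 110 mm in front (-x) to 50 mm behind (+x) of it. +x points from its front to the cover's hinge (away from the robot), +y to its left, z up. On top, in front of the cover, stand two pilot lamps and a black button (14 mm high, fixed, for show).
- cover (a joint): Hinge of the yellow safety cover, rad: 0 = shut, 1.75 = laid back on its stop (a little past upright, hollow side facing the robot). The hinge is free: the cover falls open by itself beyond about 0.95 and falls shut below that, fast enough to slam. Weighs about 1.2 N.
- cover_hinge (a point): Middle of the cover's hinge line (along the console's y), 61 mm above the bench, 50 mm behind the toggle pivot. The cover is a hood with 4 mm walls, open below; shut, it reaches 95 mm forward (-x) from the hinge line, is 80 mm wide (y), 60 mm high, its flat top 121 mm above the bench. These axes turn with the cover.
- cover_fin (a point): Grip point in the black fin on the cover's top: fin 14 mm thick along the hinge line (pinch it across this), 30 mm front to back, 36 mm high; point 10 mm below the fin's end. From the hinge line: 78 mm forward and 86 mm up when shut; 98 mm behind and 61 mm up when laid back, the fin then pointing away, nearly level. The fin can turn between the fingers, so the gripper may keep pointing down.
- toggle (a joint): Red-tipped toggle under the cover, rad: 0 = off, leaning 0.45 rad to the console's left (+y); 0.9 = on, leaning 0.45 rad to its right (-y). Stays where it is left; about 1.5 N at the tip moves it.
- toggle_tip (a point): Centre of the red ball, 14 mm across, at the toggle's end, 42 mm from the pivot; the stem is 9 mm thick and the pivot lies 61 mm above the bench, 1 mm above the console's top. The tip moves sideways, along the console's y.
- valve_base: Fixed air valve: base plate 150 (x) x 80 (y) x 8 mm, steel pipe along its x axis (22 mm thick, centre 45 mm above the bench, 110 mm long with ends turned down into the plate), brass ball-valve body 34 mm wide in the middle. Origin: on the bench under the valve stem; z up.
- valve (a joint): Turn of the valve lever, rad: 0 = shut, lever across the pipe, pointing to the valve base's +y; 1.571 = open, lever along the pipe, pointing to its +x (clockwise seen from above), hard stop at both ends. Stiff and stays where left: about 3.5 N at the grip moves it.
- valve_axis (a point): On the valve's stem axis, 84 mm above the bench.
- valve_grip (a point): Centre of the blue lever handle, 85 mm from the stem axis, 84 mm above the bench. The blue sleeve is 18 mm wide, 14 mm high (77 to 91 mm above the bench), and runs from 45 to 115 mm from the axis. Its own y axis points along the lever, outward.
- wrench_mid (a point): Loose steel wrench 170 mm long lying on the bench, at its middle. Bystander.
- can_mid (a point): Loose can, 60 mm across, 100 mm high, upright, at its centre. Bystander.
- screwbox_mid (a point): Loose cardboard screw box 80 x 60 x 45 mm, at its centre. Bystander.
Not all that is in view belongs to the job. There is more than one size of the valve_base; the one meant has the size given above.

How it is judged (in metres and radians):
On the way, in this order (a step that is already met when the one before it is completed fails the run):
1. the air valve is turned open against its stop, the cover still shut (value of joint valve above 1.47 rad and value of joint cover below 0.1 rad), for 0.2 s.
2. the cover is laid back and let go, the toggle still off (value of joint cover above 1.6 rad and value of joint toggle below 0.3 rad and contact force between the fingers and cover below 0.2 N), for 0.2 s.
3. the toggle is flipped over while the cover stands open (value of joint toggle above 0.75 rad and value of joint cover above 1.2 rad), for 0.2 s.
At the end, for the whole second after the job is handed in: The cover is shut (joint below 0.05 rad), the toggle is on (above 0.75 rad), the valve is open (within 0.1 rad of its stop), and wrench, can and screw box are within 25 mm of where they started (value of joint cover below 0.05 rad and value of joint toggle above 0.75 rad and value of joint valve above 1.47 rad and distance of each of wrench_mid, can_mid, screwbox_mid from where it was at the start of the episode below 0.025 m); the robot touches nothing.
It fails at once if the cover slams or drops shut (closing faster than 4 rad/s) (velocity of joint cover below -4 rad/s).
It fails at once if a bystander (wrench, can or screw box) is moved by more than 25 mm (distance of any of wrench_mid, can_mid, screwbox_mid from where it was at the start of the episode above 0.025 m).
It also fails if it takes over 72 s, if anything falls off the work surface, if the arm or the gripper's body presses on something with over 40 N, if the wrist force passes 120 N, or if a joint passes its speed limit or range.

## Robot

A 6-joint arm with a two-finger parallel gripper is mounted at the origin on the work surface. World frame = base frame: x ahead of the robot, y to its left, z up, the work surface at z = 0. Lengths are in mm, angles in rad, forces in N, time in s.
With the tool pointing down it reaches from about 350 to 975 mm from the base axis. Payload 7.1 kg.
Tool frame: the origin (TCP) lies at the centre of the arm's flange, where the gripper is bolted on; the fingertips stand 182 mm ahead of it and the grasp point (between the pads) lies 163 mm ahead of it; z points along the fingers, y is the line along which they close (so a half turn about z gives the same grasp; the last joint's range is limited). The gripper opens to 88 mm and grips with 3 to 60 N. Pads are 20 mm wide; open, the fingers measure 115 mm over their backs; the gripper's body (75 mm by 178 mm) begins 61 mm behind the grasp point.
Start: joints at [-1.251, 0.423, 1.63, -0, 1.089, -0.019], TCP at [207.74, -589.449, 404.675] pointing down, gripper open.
Joint ranges: [-3, 3], [-0.9, 2.11], [0.09, 2.58], [-1.31, 4.45], [0.11, 2.69], [-2.54, 2.54]. Speed limits (rad/s): [2.39, 2.39, 3.01, 3.14, 3.14, 3.14].

## Interface

Orientations are given as a rotation vector (axis times angle).
In Python, from workcell import readout, get_image, ctrl gives the robot as it stands.
- The arm moves only by the tool step_arm, never from a script. Its argument "targets" is a list that holds one entry, the list of rows, each a list of 7 numbers: the shift along the world's x, y, z as a fraction of full scale, then the turn, a rotation vector about the world's x, y, z as a fraction of full scale, then the opening, from 0 (shut) to 1 (fully open). In form: [[[dx, dy, dz, wx, wy, wz, claw], ...]]. A call has exactly 5 rows; each row shifts and turns the commanded pose from where the row before left it; what a row does not reach is not made up. Full scale, the value 1, is 0.05 m for a shift and 4 degrees for a turn. A row lasts 1/8 s, in which the tool goes at most 62.5 mm and 10.7 degrees, less where a joint would pass 70% of its speed; a pose out of reach is approached as far as the arm can. A call with a number of a shift or a turn outside -1 to 1 is refused whole. A call with a gripper value outside its range is refused whole. The fingers move at their own pace and stop on an object; the grip force is fixed at half the most. Time passes only in rows, so rows that do not move let the fingers close, or fill a call up. It gives the time, the measured TCP pose, the force, the opening and the grip force at its end, in the units of the state.
- readout.get_obs(): the state, without advancing time (a new reading comes with each control period).
- get_image(name): name is "scene" or "side" or "wrist"; returns a dict with "pixels" (384x512x3 uint8, red, green, blue), "intrinsics" (3x3 intrinsics, pixels), "extrinsics" (4x4, takes a point from world to camera coordinates). Camera axes: x right, y down, z forward; pixel columns grow to the right and rows downward; lengths in mm; the calibration is good to about 2 mm. A picture is of the moment at which its call begins. There is no depth.
- ctrl.close_job(): hands the job in; it is judged then, once.
The state is a dict: "t": time; "qpos": joint angles; "qvel": joint speeds; "joint_torque": joint torques, N m; "ee_pos": TCP position; "orientation": TCP orientation; "ft_force": force on the tool from outside, world axes, zero at the start; "moment": the same for the moment, N m; "width": finger opening in mm; "grasp_force": force on a finger pad.
Only numpy, scipy, OpenCV 4.12 (cv2) and the standard library are available. Lean on these libraries where they do the work, as an engineer would, in place of code of your own. Each camera call takes 0.05 s, during which the arm holds its last target. There are 200 camera calls.

## Working session

There is one attempt and no reset: what is moved stays moved. The work goes in short steps, Python scripts to look and compute and a tool call to move; the robot and the scene stay as the last step left them, time stands still between calls to the robot, and variables do not carry over. Pictures are saved under pics/ and viewed, at most 10 in all, crops included, and the job is handed in when it is done.

Besides the shell and the picture viewer there is one more tool, called by a JSON object that holds its "op" and its "data". step_arm: Moves the arm, as the interface text tells. Shift numbers are shares of 0.05 m and turn numbers shares of 4 degrees, none past 1 either way. Its arguments: {"type":"object","properties":{"targets":{"type":"array"}},"required":["targets"]}

```bash
mkdir -p pics
cat > h.py <<'E'
import numpy as np,cv2
from workcell import readout,get_image,ctrl
def snap(n,f):
    d=get_image(n); cv2.imwrite('pics/'+f,np.ascontiguousarray(d['pixels'][:,:,::-1]))
    np.savez('pics/'+f+'.npz',K=d['intrinsics'],E=d['extrinsics']); return d
def ray(f,u,v):
    d=np.load('pics/'+f+'.npz');K,E=d['K'],np.array(d['E'])
    R,t=E[:3,:3],E[:3,3]; c=-R.T@t; r=R.T@np.linalg.inv(K)@[u,v,1]; return c,r
def atz(f,u,v,z):
    c,r=ray(f,u,v); return c+r*(z-c[2])/r[2]
def tri(obs):
    A=0;b=0
    for f,u,v in obs:
        c,r=ray(f,u,v); r=r/np.linalg.norm(r);P=np.eye(3)-np.outer(r,r);A=A+P;b=b+P@c
    x=np.linalg.solve(A,b); return x
def proj(f,p):
    d=np.load('pics/'+f+'.npz');q=d['E'][:3,:3]@p+d['E'][:3,3];q=d['K']@q;return q[:2]/q[2]
E
python3 - <<'E'
from h import *
for n in ['scene','side','wrist']:
    d=snap(n,n+'0.png'); c,r=ray(n+'0.png',256,192); print(n,c.round(),r.round(2))
a=[cv2.imread(f'pics/{n}0.png') for n in ['scene','side']]
o=readout.get_obs(); print(o['t'],o['ee_pos'],o['orientation'],o['width'])
E
```

```text
scene [1397.  -78.  852.] [-0.77  0.08 -0.63]
side [193. 803. 915.] [ 0.29 -0.68 -0.67]
wrist [ 271. -567.  383.] [-0.24 -0.08 -0.97]
0.15 [ 207.68551836 -589.27172942  404.07705122] [-3.09548671e+00 -5.29419962e-01  2.35925282e-04] 87.82150496567667
```

View pics/scene0.png

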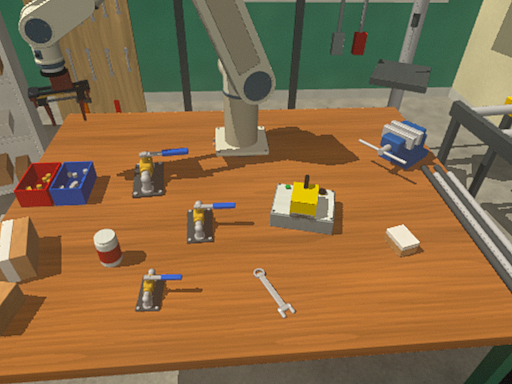

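View pics/side0.png

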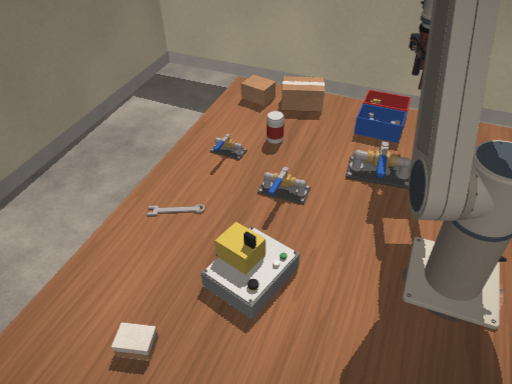

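The scene shows three valves (about (148,170), (200,220), (150,290)) and the console at (303,205). The wrench is at (273,292), the can at (107,248) and the screw box at (403,240). I'll zoom in to compare sizes.

Run:
```python
from h import *
a=cv2.imread('pics/scene0.png')[130:325,110:350]
cv2.imwrite('pics/c1.png',cv2.resize(a,None,fx=3,fy=3,interpolation=cv2.INTER_CUBIC))
b=cv2.imread('pics/side0.png')[130:315,195:425]
cv2.imwrite('pics/c2.png',cv2.resize(b,None,fx=3.2,fy=3.2,interpolation=cv2.INTER_CUBIC))
```

```text
(no output)
```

View pics/c1.png

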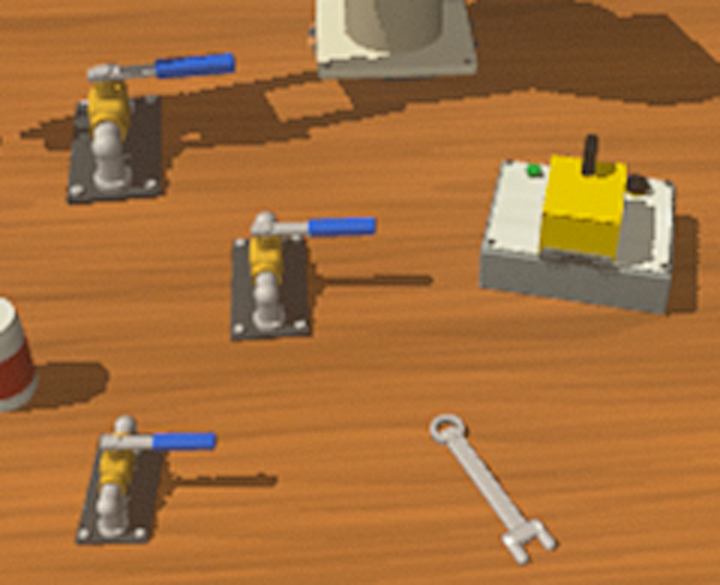

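View pics/c2.png

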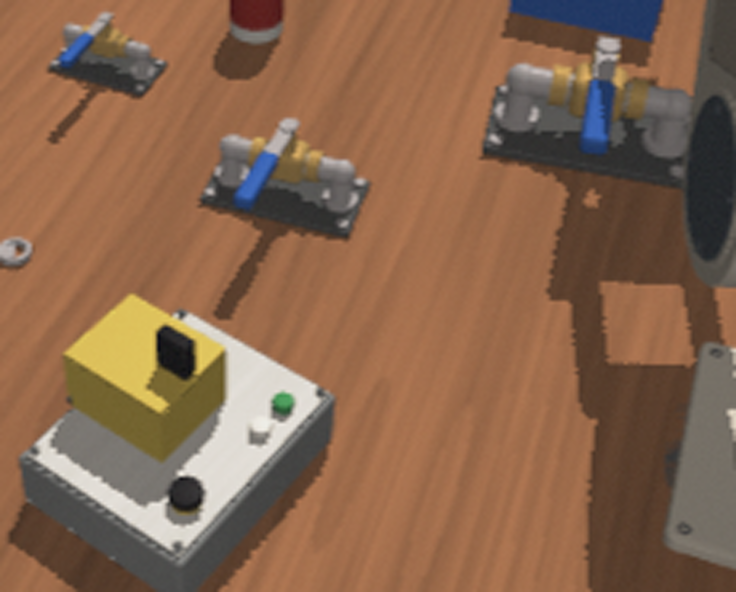

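Run:
```python
from h import *
S,D='scene0.png','side0.png'
s=lambda u,v:(110+u/3,130+v/3); d=lambda u,v:(195+u/3.2,130+v/3.2)
for n,P in dict(A=[(68,200),(160,192)],B=[(231,338),(311,332),(308,236),(232,240)],C=[(77,540),(148,540)]).items():
    q=[atz(S,*s(*p),8) for p in P]; print(n,[x.round().tolist() for x in q],[np.linalg.norm(q[i]-q[i+1]).round() for i in range(len(q)-1)])
for n,P in dict(B=[(200,203),(348,235),(370,182)],C=[(50,65),(145,95),(167,68)],A=[(485,155),(690,185)]).items():
    q=[atz(D,*d(*p),8) for p in P]; print(n,[x.round().tolist() for x in q],[np.linalg.norm(q[i]-q[i+1]).round() for i in range(len(q)-1)])
def T(n,a,b):
    x=tri([(S,*s(*a)),(D,*d(*b))]); print(n,x.round(1),(proj(S,x)-s(*a)).round(1),(proj(D,x)-d(*b)).round(1)); return x
T('A stem',(102,70),(609,45));T('A end',(235,63),(595,145))
T('B stem',(264,216),(290,124));T('B end',(376,225),(243,200))
T('C stem',(108,440),(106,18));T('C end',(215,440),(66,62))
# console
T('fin top',(591,137),(175,332))
print('console corners z60 side',[atz(D,*d(*p),60).round() for p in [(22,460),(178,550),(333,395),(182,312)]])
print('scene',[atz(S,*s(*p),60).round() for p in [(482,252),(670,275),(674,183),(502,161)]])
print('cover top z121 scene',[atz(S,*s(*p),121).round() for p in [(542,212),(619,221),(627,167),(552,156)]])
print('side',[atz(D,*d(*p),121).round() for p in [(65,355),(133,294),(226,350),(162,411)]])
for n,p,z in [('wr',(273,292),5),('wr1',(259,272),5),('wr2',(286,312),5),('can',(106,236),100),('box',(403,235),45)]: print(n,atz(S,*p,z).round())
```

```text
A [[359.0, -394.0, 8.0], [351.0, -291.0, 8.0]] [np.float64(104.0)]
B [[590.0, -197.0, 8.0], [587.0, -116.0, 8.0], [439.0, -119.0, 8.0], [440.0, -203.0, 8.0]] [np.float64(80.0), np.float64(148.0), np.float64(84.0)]
C [[816.0, -314.0, 8.0], [820.0, -254.0, 8.0]] [np.float64(60.0)]
B [[579.0, -112.0, 8.0], [433.0, -122.0, 8.0], [436.0, -201.0, 8.0]] [np.float64(146.0), np.float64(79.0)]
C [[814.0, -257.0, 8.0], [697.0, -247.0, 8.0], [694.0, -298.0, 8.0]] [np.float64(117.0), np.float64(52.0)]
A [[342.0, -282.0, 8.0], [146.0, -311.0, 8.0]] [np.float64(198.0)]
A stem [ 252.7 -353.9  116.7] [-0.2 -0.3] [-0.2  0.3]
A end [ 238.1 -202.   113. ] [-0.5 -0.6] [-0.6  0.7]
B stem [ 505.7 -158.4   94.6] [0.4 0.4] [ 0.4 -0.5]
B end [512.9 -47.3  86.6] [-0.6 -0.6] [-0.6  0.6]
C stem [ 757.3 -286.9   64.7] [0.1 0.1] [ 0.1 -0.1]
C end [ 762.1 -197.6   65.4] [-0.6 -0.6] [-0.5  0.5]
fin top [478.1 178.1 161.8] [-0. -0.] [-0.  0.]
console corners z60 side [array([573., 257.,  60.]), array([433., 286.,  60.]), array([375., 109.,  60.]), array([520.,  71.,  60.])]
scene [array([535.,  63.,  60.]), array([582., 251.,  60.]), array([434., 293.,  60.]), array([382., 105.,  60.])]
cover top z121 scene [array([546., 119., 121.]), array([564., 194., 121.]), array([479., 221., 121.]), array([455., 145., 121.])]
side [array([561., 196., 121.]), array([540., 119., 121.]), array([451., 147., 121.]), array([472., 219., 121.])]
wr [785.  42.   5.]
wr1 [714.  11.   5.]
wr2 [848.  68.   5.]
can [ 638. -405.  100.]
box [637. 454.  45.]
```

The valve to use is the middle one: its plate measures 148x80 mm and its stem stands at about (508,-158). The console origin is at about (507,171) with yaw -0.275, and the fin point is at about (480,178.6,147). The fin top triangulated at (478,178), which agrees. I'll start moving.

{"op": "step_arm", "data": {"targets": [[[0.3,0.7,0,0,0,-0.6,0],[0.35,0.7,0,0,0,-0.6,0],[0.35,0.7,0,0,0,-0.6,0],[0.35,0.7,0,0,0,-0.6,0],[0.35,0.7,0,0,0,-0.6,0]]]}}

```text
t: 0.78
ee_pos: [293.1, -413.2, 404.5]
orientation: [-3.135, -0.2, 0.0]
ft_force: [0.8, -0.8, -0.1]
width: 41.4
grasp_force: 0.0
```

{"op": "step_arm", "data": {"targets": [[[0.35,0.7,0,0,0,-0.6,0],[0.35,0.7,0,0,0,-0.6,0],[0.35,0.7,0,0,0,-0.6,0],[0.35,0.7,0,0,0,-0.6,0],[0.35,0.7,0,0,0,-0.6,0]]]}}

```text
t: 1.4
ee_pos: [380.6, -238.2, 404.6]
orientation: [-3.139, 0.128, 0.0]
ft_force: [-0.3, 0.0, -0.2]
width: 0.8
grasp_force: 0.0
```

{"op": "step_arm", "data": {"targets": [[[0.35,0.65,0,0,0,-0.55,0],[0.35,0.65,0,0,0,-0.55,0],[0.35,0.65,0,0,0,-0.55,0],[0.35,0.65,-0.2,0,0,-0.55,0],[0.3,0.65,-0.4,0,0,-0.55,0]]]}}

```text
t: 2.02
ee_pos: [466.0, -75.8, 375.0]
orientation: [3.112, -0.428, 0.003]
ft_force: [1.4, 0.5, -0.2]
width: 0.4
grasp_force: 0.0
```

{"op": "step_arm", "data": {"targets": [[[0,0,-0.7,0,0,0,0],[0,0,-0.8,0,0,0,0],[0,0,-0.6,0,0,0,0],[0,0,-0.3,0,0,0,0],[0,0,0,0,0,0,0]]]}}

```text
t: 2.65
ee_pos: [465.1, -76.9, 254.1]
orientation: [-3.112, 0.426, 0.003]
ft_force: [-0.6, -0.3, 0.4]
width: 0.3
grasp_force: 0.0
```

Run:
```python
from h import *
snap('scene','s1.png');snap('side','d1.png')
a=cv2.imread('pics/scene0.png')
a=cv2.imread('pics/s1.png')[120:250,150:350];b=cv2.imread('pics/d1.png')[130:260,215:415]
cv2.imwrite('pics/c3.png',np.vstack([cv2.resize(i,None,fx=2.3,fy=2.3,interpolation=cv2.INTER_CUBIC) for i in (a,b)]))
```

```text
(no output)
```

View pics/c3.png

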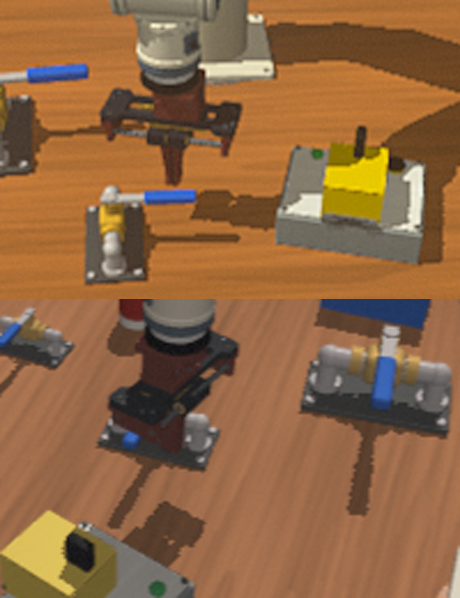

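The closed fingers are just on the robot side of the blue lever, with the tips at about z=72. I'll push it around the arc.

{"op": "step_arm", "data": {"targets": [[[0.32,0.06,-0.16,0,0,0,0],[0.32,0.06,0,0,0,0,0],[0.34,0.02,0,0,0,0,0],[0.38,-0.08,0,0,0,0,0],[0.36,-0.16,0,0,0,0,0]]]}}

```text
t: 3.38
ee_pos: [551.9, -81.6, 246.4]
orientation: [-3.112, 0.425, 0.004]
ft_force: [-5.2, 0.1, 0.3]
width: 0.6
grasp_force: 2.1
```

{"op": "step_arm", "data": {"targets": [[[0.34,-0.24,0,0,0,0,0],[0.26,-0.3,0,0,0,0,0],[0.16,-0.3,0,0,0,0,0],[0.1,-0.2,0,0,0,0,0],[0,0,0,0,0,0,0]]]}}

```text
t: 4.0
ee_pos: [595.0, -134.9, 247.0]
orientation: [3.112, -0.427, 0.004]
ft_force: [-0.1, -0.3, -0.4]
width: 0.2
grasp_force: 0.0
```

{"op": "step_arm", "data": {"targets": [[[0,-0.04,0,0,0,0,0],[0,-0.04,0,0,0,0,0],[0,-0.04,0,0,0,0,0],[0,-0.02,0,0,0,0,0],[0,0,0,0,0,0,0]]]}}

```text
t: 4.62
ee_pos: [594.7, -139.9, 247.1]
orientation: [-3.111, 0.426, -0.002]
ft_force: [4.1, 9.1, 0.6]
width: 0.5
grasp_force: 4.8
```

Run:
```python
from h import *
snap('scene','s2.png');snap('side','d2.png')
a=cv2.imread('pics/s2.png')[150:280,150:350];b=cv2.imread('pics/d2.png')[130:260,215:415]
cv2.imwrite('pics/c4.png',np.vstack([cv2.resize(i,None,fx=2.3,fy=2.3,interpolation=cv2.INTER_CUBIC) for i in (a,b)]))
```

```text
(no output)
```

View pics/c4.png

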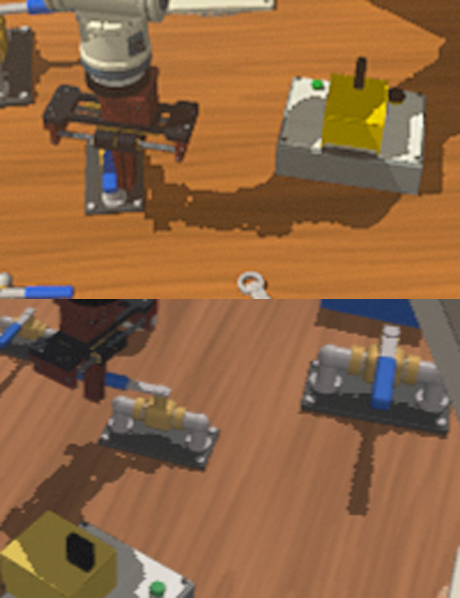

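The lever lies along the pipe. A small extra press will confirm it's on the stop, then I'll back off and rise.

{"op": "step_arm", "data": {"targets": [[[0,-0.04,0,0,0,0,0],[0,-0.04,0,0,0,0,0],[0,0,0,0,0,0,0],[0,0,0,0,0,0,0],[0,0,0,0,0,0,0]]]}}

```text
t: 5.35
ee_pos: [594.8, -141.2, 247.1]
orientation: [-3.107, 0.425, 0.0]
ft_force: [5.3, 25.7, 4.2]
width: 0.6
grasp_force: 13.3
```

{"op": "step_arm", "data": {"targets": [[[0,0.2,0,0,0,0,0],[0,0.3,0.3,0,0,0,0],[-0.2,0.5,0.8,0,0,0,1],[-0.4,0.8,1,0,0,0,1],[-0.5,0.9,0.9,0,0,0,1]]]}}

```text
t: 5.98
ee_pos: [542.2, -15.8, 391.9]
orientation: [3.112, -0.428, 0.003]
ft_force: [0.6, 1.2, 1.7]
width: 27.0
grasp_force: 0.0
```

{"op": "step_arm", "data": {"targets": [[[-0.25,0.78,0,0,0,0,1],[-0.25,0.78,0,0,0,0,1],[-0.25,0.78,0,0,0,0,1],[-0.25,0.78,0,0,0,0,1],[-0.25,0.77,0,0,0,0,1]]]}}

```text
t: 6.6
ee_pos: [479.5, 179.0, 390.5]
orientation: [-3.112, 0.426, -0.002]
ft_force: [0.1, -0.5, 0.0]
width: 76.9
grasp_force: 0.0
```

{"op": "step_arm", "data": {"targets": [[[0,0,-0.5,0,0,0,1],[0,0,-0.6,0,0,0,1],[0,0,-0.4,0,0,0,1],[0,0,-0.14,0,0,0,1],[0,0,0,0,0,0,1]]]}}

```text
t: 7.22
ee_pos: [480.3, 177.9, 307.9]
orientation: [3.112, -0.426, 0.0]
ft_force: [1.5, -0.1, 0.0]
width: 87.9
grasp_force: 0.0
```

Run:
```python
from h import *
print(readout.get_obs()['ee_pos'])
snap('scene','s3.png');snap('side','d3.png');snap('wrist','w3.png')
a=cv2.imread('pics/s3.png')[130:250,230:380];b=cv2.imread('pics/d3.png')[180:300,180:330];c=cv2.imread('pics/w3.png')
cv2.imwrite('pics/c5.png',np.vstack([cv2.resize(np.hstack([a,b]),(780,312),interpolation=cv2.INTER_CUBIC),cv2.resize(cv2.copyMakeBorder(c,0,0,0,150,0),(780,288*780//780))]))
```

```text
[480.29224533 177.93129433 307.85085232]
```

View pics/c5.png

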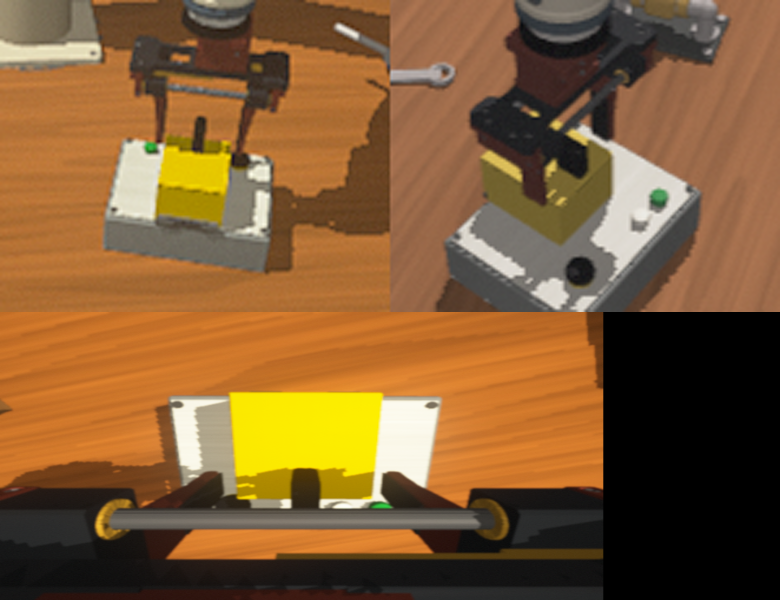

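The open fingers straddle the black fin (wrist crop at about (305,488)), squared up with the cover. Closing now.

{"op": "step_arm", "data": {"targets": [[[0,0,0,0,0,0,0],[0,0,0,0,0,0,0],[0,0,0,0,0,0,0],[0,0,0,0,0,0,0],[0,0,0,0,0,0,0]]]}}

```text
t: 8.0
ee_pos: [480.3, 178.0, 307.4]
orientation: [3.113, -0.426, -0.0]
ft_force: [-1.3, -0.5, 0.8]
width: 41.1
grasp_force: 0.0
```

{"op": "step_arm", "data": {"targets": [[[0,0,0,0,0,0,0],[0,0,0,0,0,0,0],[0,0,0,0,0,0,0],[0,0,0,0,0,0,0],[0,0,0,0,0,0,0]]]}}

```text
t: 8.62
ee_pos: [480.0, 177.1, 307.3]
orientation: [3.111, -0.426, -0.001]
ft_force: [-0.4, -7.2, 2.0]
width: 14.2
grasp_force: 30.0
```

Run:
```python
import numpy as np
from h import readout
o=readout.get_obs();p=o['ee_pos'];print(p,o['width'])
x=np.array([np.cos(-.275),np.sin(-.275)])
r=np.hypot(78,86);a=np.arctan2(86,78)
prev=None
for th in np.r_[np.linspace(0,1.75,22)]:
    # hinge-based, angle increasing from front over top
    f=-r*np.cos(a+th)+78; z=r*np.sin(a+th)-86
    q=np.array([f*x[0],f*x[1],z])
    if prev is not None: print(round(th,2),((q-prev)/50).round(2),(q+p).round(0))
    prev=q
```

```text
[480.02266722 177.11687711 307.33151623] 14.201335507483583
0.08 [ 0.14 -0.04  0.12] [487. 175. 314.]
0.17 [ 0.15 -0.04  0.11] [495. 173. 319.]
0.25 [ 0.16 -0.05  0.1 ] [503. 171. 324.]
0.33 [ 0.17 -0.05  0.08] [511. 168. 328.]
0.42 [ 0.17 -0.05  0.07] [520. 166. 332.]
0.5 [ 0.18 -0.05  0.05] [529. 163. 334.]
0.58 [ 0.18 -0.05  0.04] [538. 161. 336.]
0.67 [ 0.19 -0.05  0.02] [547. 158. 337.]
0.75 [ 0.19 -0.05  0.01] [557. 156. 337.]
0.83 [ 0.19 -0.05 -0.01] [566. 153. 337.]
0.92 [ 0.18 -0.05 -0.03] [575. 150. 336.]
1.0 [ 0.18 -0.05 -0.04] [584. 148. 333.]
1.08 [ 0.18 -0.05 -0.06] [593. 145. 331.]
1.17 [ 0.17 -0.05 -0.07] [602. 143. 327.]
1.25 [ 0.17 -0.05 -0.09] [610. 140. 322.]
1.33 [ 0.16 -0.04 -0.1 ] [618. 138. 317.]
1.42 [ 0.15 -0.04 -0.12] [625. 136. 312.]
1.5 [ 0.14 -0.04 -0.13] [632. 134. 305.]
1.58 [ 0.13 -0.04 -0.14] [639. 132. 298.]
1.67 [ 0.12 -0.03 -0.15] [645. 131. 291.]
1.75 [ 0.1  -0.03 -0.16] [650. 129. 283.]
```

{"op": "step_arm", "data": {"targets": [[[0.14,-0.06,0.12,0,0,0,0],[0.15,-0.04,0.11,0,0,0,0],[0.16,-0.05,0.1,0,0,0,0],[0.17,-0.05,0.08,0,0,0,0],[0.17,-0.05,0.07,0,0,0,0]]]}}

```text
t: 9.25
ee_pos: [520.2, 165.3, 331.5]
orientation: [3.112, -0.426, -0.001]
ft_force: [-1.1, 0.9, -8.3]
width: 14.0
grasp_force: 30.0
```

{"op": "step_arm", "data": {"targets": [[[0.18,-0.05,0.05,0,0,0,0],[0.18,-0.05,0.04,0,0,0,0],[0.19,-0.05,0.02,0,0,0,0],[0.19,-0.05,0.01,0,0,0,0],[0.19,-0.05,-0.01,0,0,0,0]]]}}

```text
t: 9.88
ee_pos: [566.8, 152.3, 337.1]
orientation: [3.112, -0.425, -0.0]
ft_force: [-3.9, -3.5, -1.4]
width: 13.7
grasp_force: 30.0
```

{"op": "step_arm", "data": {"targets": [[[0.18,-0.05,-0.03,0,0,0,0],[0.18,-0.05,-0.04,0,0,0,0],[0.18,-0.05,-0.06,0,0,0,0],[0.17,-0.05,-0.07,0,0,0,0],[0.17,-0.05,-0.09,0,0,0,0]]]}}

```text
t: 10.5
ee_pos: [611.6, 139.5, 323.5]
orientation: [3.112, -0.425, 0.005]
ft_force: [-2.3, -5.3, 3.1]
width: 13.6
grasp_force: 30.0
```

{"op": "step_arm", "data": {"targets": [[[0.16,-0.04,-0.1,0,0,0,0],[0.15,-0.04,-0.12,0,0,0,0],[0.14,-0.04,-0.13,0,0,0,0],[0.13,-0.04,-0.14,0,0,0,0],[0.12,-0.03,-0.15,0,0,0,0]]]}}

```text
t: 11.12
ee_pos: [647.9, 129.3, 292.4]
orientation: [3.112, -0.425, 0.011]
ft_force: [1.0, -9.7, 5.7]
width: 13.6
grasp_force: 30.0
```

{"op": "step_arm", "data": {"targets": [[[0.07,-0.02,-0.11,0,0,0,0],[0,0,0,0,0,0,0],[0,0,0,0,0,0,0],[0,0,0,0,0,0,0.3],[0,0,0,0,0,0,0.3]]]}}

```text
t: 11.75
ee_pos: [649.6, 130.0, 285.5]
orientation: [-3.112, 0.426, -0.004]
ft_force: [0.3, -0.0, 0.1]
width: 25.9
grasp_force: 0.0
```

{"op": "step_arm", "data": {"targets": [[[0,0,0.2,0,0,0,0.4],[0,0,0.6,0,0,0,0.4],[0,0,0.7,0,0,0,0.2],[-0.4,0.3,0.5,0,0,0,0],[-0.6,0.45,0,0,0,0,0]]]}}

```text
t: 12.38
ee_pos: [599.4, 167.8, 388.2]
orientation: [-3.11, 0.427, -0.009]
ft_force: [0.3, 0.3, 0.3]
width: 8.3
grasp_force: 0.0
```

{"op": "step_arm", "data": {"targets": [[[-0.7,0.5,0,0,0,0,0],[-0.6,0.45,0,0,0,0,0],[-0.26,0.16,-0.2,0,0,0,0],[0,0,-0.6,0,0,0,0],[0,0,-0.6,0,0,0,0]]]}}

```text
t: 13.0
ee_pos: [521.1, 223.1, 314.4]
orientation: [-3.112, 0.425, -0.003]
ft_force: [-0.4, -0.1, -0.3]
width: 0.5
grasp_force: 0.0
```

Run:
```python
from h import *
print(readout.get_obs()['ee_pos'])
snap('scene','s4.png');snap('side','d4.png')
a=cv2.imread('pics/s4.png')[110:240,230:380];b=cv2.imread('pics/d4.png')[170:300,180:330]
cv2.imwrite('pics/c6.png',cv2.resize(np.hstack([a,b]),(790,342),interpolation=cv2.INTER_CUBIC))
```

```text
[521.0963861  223.0589643  314.38395392]
```

View pics/c6.png

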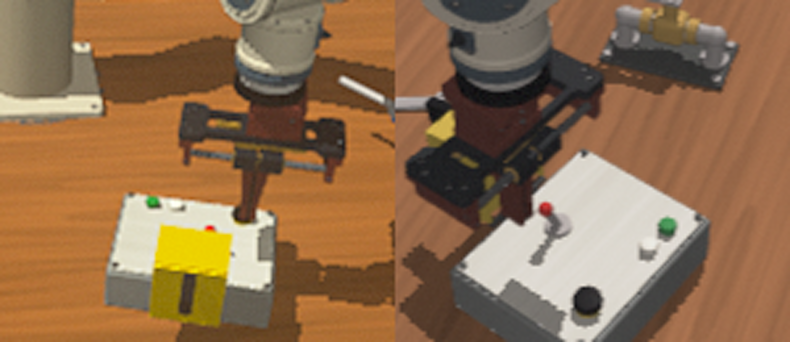

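The cover stands open, and the red ball is at side pixel (237,250), with the fingers on its left side as planned. I'll check that point before pushing.

Run:
```python
from h import *
p=(180+151/2.633,170+210/2.633); print(atz('d4.png',*p,99), tri([('d4.png',*p),('s4.png',230+210/2.633,110+230/2.633)]))
```

```text
[509.20023122 185.36794647  99.        ] [508.94809128 187.03952054 100.31691484]
```

{"op": "step_arm", "data": {"targets": [[[0,0,-0.5,0,0,0,0],[0,0,-0.36,0,0,0,0],[0,0,0,0,0,0,0],[0,0,0,0,0,0,0],[0,0,0,0,0,0,0]]]}}

```text
t: 13.72
ee_pos: [521.1, 223.1, 272.8]
orientation: [-3.112, 0.426, -0.002]
ft_force: [-0.0, -0.0, 0.2]
width: 0.1
grasp_force: 0.0
```

{"op": "step_arm", "data": {"targets": [[[-0.06,-0.21,-0.06,0,0,0,0],[-0.06,-0.21,0,0,0,0,0],[-0.06,-0.21,0,0,0,0,0],[-0.06,-0.21,0,0,0,0,0],[-0.03,-0.12,0,0,0,0,0]]]}}

```text
t: 14.35
ee_pos: [507.1, 174.1, 269.0]
orientation: [-3.112, 0.427, 0.0]
ft_force: [0.6, 2.0, -0.5]
width: 0.1
grasp_force: 1.0
```

{"op": "step_arm", "data": {"targets": [[[-0.01,-0.04,0,0,0,0,0],[-0.01,-0.04,0,0,0,0,0],[0,0,0,0,0,0,0],[0,0,0,0,0,0,0],[0,0,0,0,0,0,0]]]}}

```text
t: 14.98
ee_pos: [506.2, 171.0, 268.8]
orientation: [3.112, -0.426, -0.0]
ft_force: [0.6, 0.2, 0.2]
width: 0.4
grasp_force: 0.0
```

{"op": "step_arm", "data": {"targets": [[[-0.01,-0.04,0,0,0,0,0],[-0.01,-0.04,0,0,0,0,0],[-0.01,-0.04,0,0,0,0,0],[0,0,0,0,0,0,0],[0,0,0,0,0,0,0]]]}}

```text
t: 15.6
ee_pos: [505.6, 167.0, 269.5]
orientation: [-3.107, 0.428, -0.005]
ft_force: [1.1, 17.6, -1.6]
width: 0.4
grasp_force: 7.0
```

On the toggle's stop (17.6 N). I'll back off, rise and check.

{"op": "step_arm", "data": {"targets": [[[0.06,0.2,0,0,0,0,0],[0.06,0.2,0.3,0,0,0,0],[0,0,0.7,0,0,0,0],[0,0,0.8,0,0,0,0.3],[0,0,0.7,0,0,0,0.5]]]}}

```text
t: 16.23
ee_pos: [510.8, 185.1, 396.3]
orientation: [-3.112, 0.426, -0.002]
ft_force: [0.1, -0.7, -0.6]
width: 16.8
grasp_force: 0.0
```

Run:
```python
from h import *
print(readout.get_obs()['ee_pos'])
snap('scene','s5.png');snap('side','d5.png')
a=cv2.imread('pics/s5.png')[110:240,230:380];b=cv2.imread('pics/d5.png')[170:300,180:330]
cv2.imwrite('pics/c7.png',cv2.resize(np.hstack([a,b]),(790,342),interpolation=cv2.INTER_CUBIC))
```

```text
[510.77163991 185.0749655  396.33097763]
```

View pics/c7.png

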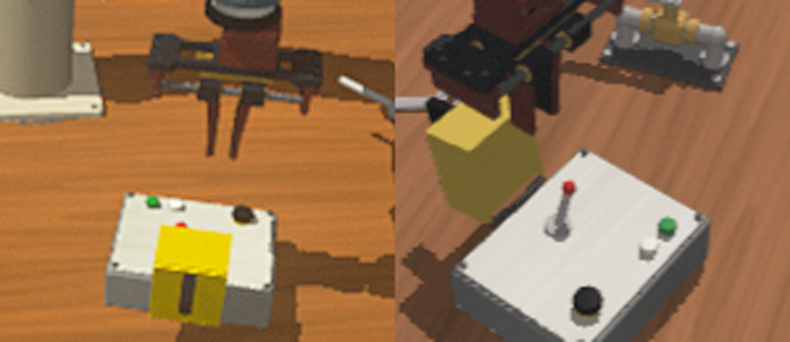

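The toggle is flipped: its ball now sits at side crop (568,187), leaning right. Back to the fin.

{"op": "step_arm", "data": {"targets": [[[0.55,-0.22,0,0,0,0,0.5],[0.55,-0.22,0,0,0,0,0.5],[0.55,-0.22,0,0,0,0,0.5],[0.55,-0.22,0,0,0,0,0.5],[0.57,-0.24,0,0,0,0,0.5]]]}}

```text
t: 16.95
ee_pos: [649.8, 128.6, 393.3]
orientation: [3.112, -0.426, -0.002]
ft_force: [0.3, 0.4, -0.6]
width: 43.9
grasp_force: 0.0
```

{"op": "step_arm", "data": {"targets": [[[0,0,-0.5,0,0,0,0.5],[0,0,-0.7,0,0,0,0.5],[0,0,-0.6,0,0,0,0.5],[0,0,-0.3,0,0,0,0.5],[0,0,-0.12,0,0,0,0.5]]]}}

```text
t: 17.58
ee_pos: [649.1, 129.0, 282.0]
orientation: [3.112, -0.426, -0.002]
ft_force: [0.1, -0.6, 0.5]
width: 43.9
grasp_force: 0.0
```

{"op": "step_arm", "data": {"targets": [[[0,0,0,0,0,0,0],[0,0,0,0,0,0,0],[0,0,0,0,0,0,0],[0,0,0,0,0,0,0],[0,0,0,0,0,0,0]]]}}

```text
t: 18.2
ee_pos: [649.5, 128.7, 283.7]
orientation: [3.113, -0.426, 0.002]
ft_force: [-1.6, -2.0, 5.9]
width: 14.1
grasp_force: 30.0
```

{"op": "step_arm", "data": {"targets": [[[-0.1,0.03,0.16,0,0,0,0],[-0.12,0.03,0.15,0,0,0,0],[-0.13,0.04,0.14,0,0,0,0],[-0.14,0.04,0.13,0,0,0,0],[-0.15,0.04,0.12,0,0,0,0]]]}}

```text
t: 18.82
ee_pos: [616.1, 138.2, 317.6]
orientation: [3.112, -0.426, -0.003]
ft_force: [-2.1, 0.1, -8.6]
width: 14.1
grasp_force: 30.0
```

{"op": "step_arm", "data": {"targets": [[[-0.16,0.04,0.1,0,0,0,0],[-0.17,0.05,0.09,0,0,0,0],[-0.17,0.05,0.07,0,0,0,0],[-0.18,0.05,0.06,0,0,0,0],[-0.18,0.05,0.04,0,0,0,0]]]}}

```text
t: 19.45
ee_pos: [574.1, 150.0, 336.5]
orientation: [-3.112, 0.426, -0.003]
ft_force: [2.8, -2.0, -7.9]
width: 14.1
grasp_force: 30.0
```

{"op": "step_arm", "data": {"targets": [[[-0.18,0.05,0.03,0,0,0,0],[-0.19,0.05,0.01,0,0,0,0],[-0.19,0.05,-0.01,0,0,0,0],[-0.19,0.05,-0.02,0,0,0,0],[-0.18,0.05,-0.04,0,0,0,0]]]}}

```text
t: 20.08
ee_pos: [528.3, 162.7, 336.1]
orientation: [-3.111, 0.426, -0.007]
ft_force: [2.1, -3.5, 3.8]
width: 13.9
grasp_force: 33.0
```

{"op": "step_arm", "data": {"targets": [[[-0.18,0.05,-0.06,0,0,0,0],[-0.17,0.05,-0.07,0,0,0,0],[-0.17,0.04,-0.08,0,0,0,0],[-0.16,0.05,-0.1,0,0,0,0],[-0.15,0.04,-0.12,0,0,0,0]]]}}

```text
t: 20.7
ee_pos: [485.8, 174.6, 313.7]
orientation: [-3.111, 0.426, -0.001]
ft_force: [-0.2, 1.3, 6.2]
width: 13.7
grasp_force: 30.1
```

{"op": "step_arm", "data": {"targets": [[[-0.07,0.02,-0.06,0,0,0,0],[-0.06,0.02,-0.06,0,0,0,0],[0,0,-0.02,0,0,0,0],[0,0,0,0,0,0,0],[0,0,0,0,0,0,0]]]}}

```text
t: 21.32
ee_pos: [478.6, 176.8, 306.5]
orientation: [-3.111, 0.427, 0.004]
ft_force: [-4.9, 3.8, 9.1]
width: 13.6
grasp_force: 30.0
```

{"op": "step_arm", "data": {"targets": [[[0,0,-0.03,0,0,0,0],[0,0,0,0,0,0,0],[0,0,0,0,0,0,0],[0,0,0,0,0,0,0.5],[0,0,0,0,0,0,0.5]]]}}

```text
t: 21.95
ee_pos: [479.3, 176.1, 304.2]
orientation: [3.113, -0.426, -0.001]
ft_force: [-0.6, 0.5, -0.2]
width: 30.7
grasp_force: 0.0
```

{"op": "step_arm", "data": {"targets": [[[0,0,0,0,0,0,0.6],[0,0,0,0,0,0,0.6],[0,0,0.5,0,0,0,0.6],[0,0,0.9,0,0,0,0.6],[0,0,0.9,0,0,0,0.6]]]}}

```text
t: 22.58
ee_pos: [479.6, 175.8, 420.3]
orientation: [3.112, -0.426, -0.002]
ft_force: [0.1, 0.5, -0.2]
width: 52.8
grasp_force: 0.0
```

{"op": "step_arm", "data": {"targets": [[[-0.5,0,0.5,0,0,0,0.6],[-0.5,0,0,0,0,0,0.6],[0,0,0,0,0,0,0.6],[0,0,0,0,0,0,0.6],[0,0,0,0,0,0,0.6]]]}}

```text
t: 23.2
ee_pos: [430.5, 176.0, 444.1]
orientation: [3.112, -0.427, -0.0]
ft_force: [0.7, -0.4, -0.1]
width: 52.6
grasp_force: 0.0
```

Run:
```python
from h import *
snap('scene','s6.png');snap('side','d6.png')
a=cv2.imread('pics/s6.png');b=cv2.imread('pics/d6.png')
cv2.imwrite('pics/c8.png',np.hstack([cv2.resize(a[100:330,80:430],(400,263)),cv2.resize(b[100:330,80:430],(400,263))]))
```

```text
(no output)
```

View pics/c8.png

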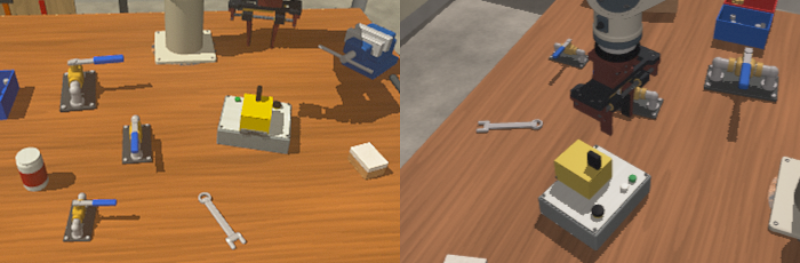

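The cover is shut, the valve lever lies along the pipe, and the wrench, can and screw box are where they started. The arm is clear of everything.

```bash
python3 -c "
from h import *
print(ctrl.close_job())"
```

```text
the job is handed in; nothing more can be done
None
```

I handed the job in after about 23 s of robot time: the valve is open on its stop, the toggle is flipped on, the cover is lowered shut, and the wrench, can and screw box look unmoved in the final pictures; no verdict was returned.

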